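# Let the turning jig back one notch

## Task

The ratchet turning jig that holds the wooden finial stands one notch too far round. Lift its pawl out of the ratchet wheel with a fingertip by tipping the weighted lever over away from the robot so that it stays up, push the spoked handle round backward (its top going the way the lever tipped) by one notch, then tip the lever back so that the pawl drops and seats in the next tooth gap. Only push gently with the fingers: grip nothing, press nothing hard, and leave the spool, wax block and jar alone.

Things in the scene. Friction and masses are not known exactly. Their poses are not given: they have to be found in the camera images.
- jig: Fixed turning jig on a wooden base 200 x 215 x 14 mm. Origin: on the worktop; the base's middle is at jig x = 10, y = 5 mm. Its x axis points away from the robot at yaw 0, y lies along the shaft, z up. Grey cheeks at y = -30 to -22 and 22 to 30 mm: round the shaft 42 mm wide in x, tops at z = 131 mm; round the pawl's pivot 26 mm wide, tops at z = 158 mm.
- shaft_axis (a point): Point on the shaft's axis, jig x = -20, y = 0, z = 105 mm, axes parallel to the jig's. The shaft carries an 8-tooth dark steel ratchet wheel here between the cheeks (100 mm across, 12 mm thick), a four-spoke handle (plane y = -90 mm) and a turned wooden finial (y = 54 to 153 mm, up to 58 mm across).
- pawl_pivot (a point): Middle of the pawl's pivot pin (jig x = 50, y = 0, z = 150 mm), axes parallel to the jig's. From it the pawl's beam reaches toward -x to the top of the ratchet wheel, between the cheeks. The pin runs on through the +y cheek and carries the weighted lever at jig y = 50 mm.
- pawl_ball (a point): Centre of the 22 mm steel ball at the end of the pawl's lever, a steel rod 8 mm thick that stands up outside the +y cheek, at jig y = 50 mm; ball centre 65 mm from the pivot pin's axis. With the pawl seated the lever leans 25 degrees from upright toward the jig's -x; thrown over, 47 degrees toward +x.
- pawl (a joint): Pawl angle, rad: 0 to 0.03 = seated in a tooth gap, about 0.15 = nose on top of a tooth, 1.25 = thrown over against its stop. Grows as the ball moves toward the jig's +x. The weight holds it at either end: it balances between 0.45 and 0.7 and falls on by itself beyond that. Less than 1 N at the ball moves it.
- spoke_knob (a point): Centre of the 17 mm black knob on the spoke that points up at the start, 76 mm from the shaft's axis, at jig y = -90 mm. Four such spokes, 90 degrees apart, each a steel rod 10 mm thick. With joint wheel at 0 this spoke leans 22.5 degrees from upright toward the jig's -x, at 0.785 as much toward +x.
- wheel (a joint): Shaft angle, rad; grows as its top goes toward the jig's +x (backward). One notch = 0.785 (45 degrees). Starts at -0.17 to -0.05; at 0 the seated pawl blocks backward turning. The pawl finds the next gap when let down at 0.45 to 0.77 (best 0.65); past 0.78 it lands on a tooth. Friction (about 2.5 N on a spoke) keeps the shaft still.
- thread_spool: Bystander: wooden spool of linen thread, 39 mm across, 58 mm tall; origin under its middle.
- wax_block: Bystander: yellow wax block, 40 x 55 x 18 mm; origin under its middle.
- pigment_jar: Bystander: glass jar with a white cap, 48 mm across, 58 mm tall; origin under its middle.

How it is judged:
By the outcome, as a careful person would: the job done as asked, in the order asked, and still so for the second after the job is handed in, with the robot touching nothing.
It also fails if it takes over 56 s, if anything falls off the work surface, if the arm or the gripper's body presses on something with over 40 N, if the wrist force passes 120 N, or if a joint passes its speed limit or range.

## Robot

A 7-joint arm with a two-finger parallel gripper is mounted at the origin on a cart in front of the work surface, level with it; the furniture and walls round the work are solid. World frame = base frame: x ahead of the robot, y to its left, z up, the work surface at z = 0. Lengths are in mm, angles in rad, forces in N, time in s.
With the tool pointing down it reaches from about 400 to 875 mm from the base axis. Payload 4.4 kg.
Tool frame: the origin (TCP) lies midway between the tips of the shut fingers; the grasp point (between the pads) lies 19 mm behind it; z points along the fingers, y is the direction in which the jaws open and shut (so a half turn about z gives the same grasp; the last joint's range is limited). The gripper opens to 85 mm and grips with 20 to 120 N. Pads are 22 mm wide; open, the fingers measure 114 mm over their backs; the gripper's body (76 mm by 85 mm) begins 54 mm behind the grasp point. The pads swing forward as they close: fully open they stand 13 mm farther back than shut.
Start: joints at [-1.318, 0.628, 0.038, 1.517, -0.027, 0.996, -0.02], TCP at [203.704, 617.27, 231.313] pointing down, gripper open.
Joint ranges: [-3.06, 3.06], [-0.37, 2.12], [-1.25, 1.32], [0.18, 2.47], [-1.1, 4.24], [0.23, 1.98], [-2.94, 2.94]. Speed limits (rad/s): [2.57, 2.57, 3.14, 3.14, 3.14, 3.14, 3.14].

## Interface

Orientations are given as [roll, pitch, yaw] about the fixed x, y, z axes, in that order (R = Rz(yaw) Ry(pitch) Rx(roll)).
In Python, from cell import * gives the robot as it stands. The module is installed in compiled form; this text tells all that it offers.
- The arm moves only by the tool move_arm, never from a script. Its argument "series" is a list of rows, each a list of 2 entries, a list of its own where there are three numbers: the shift along the tool's x, y, z in m, then the turn about the tool's z in rad. In form: [[[x, y, z], yaw], ...]. A call has 1 to 5 rows; each row is the pose to reach, as a shift and turn from the pose measured when the call began, along the tool's axes at that moment; what a row does not reach only later rows make up. A row lasts 1/8 s, in which the tool goes at most 62.5 mm and 10.7 degrees, less where a joint would pass 70% of its speed; a pose out of reach is approached as far as the arm can. A call with a gripper value outside its range is refused whole. "claw" is the opening, from 0 (shut) to 1 (fully open), set as the call begins (left out, the last holds). The fingers move at their own pace and stop on an object; the grip force is fixed at half the most. Time passes only in rows, so rows that repeat a pose let the fingers close. It gives the time, the measured TCP pose, the force and the opening at its end, in the units of the state.
- read_state(): the state, without advancing time (a new reading comes with each control period).
- get_image(name): name is "side" or "top" or "wrist"; returns the picture (400x640x3 uint8, blue, green, red); there is no depth.
- camera_model(name): a dict with "fov_y" (degrees; the focal length in pixels is half the picture's height over the tangent of half this angle, whatever the lens; pixels are square), "cx", "cy" (the principal point, pixels), "pose" (4x4, takes a point from camera to world coordinates); the wrist camera has in their place "tool_from_camera" (4x4, takes a point from camera to tool coordinates, whose origin is the TCP and whose axes are the flange's). Camera axes: x right, y down, z forward; pixel columns grow to the right and rows downward; lengths in mm; the calibration is good to about 2 mm. The wrist camera is an equidistant fisheye: a pixel r from the principal point sees the ray r / f radians off the axis. A picture is of the moment at which its call begins: read the wrist's pose just before it. camera_model takes no time and is no camera call.
- finish_job(): hands the job in, once; it reports no verdict.
The state is a dict: "clock": time; "qpos": joint angles; "qd": joint speeds; "tau": joint torques, N m; "eef_pos": TCP position; "tool_rot": TCP orientation; "force": force on the tool from outside, world axes, zero at the start; "torque": the same for the moment, N m; "width": finger opening in mm.
Only numpy, scipy, OpenCV 4.12 (cv2) and the standard library are available. Lean on these libraries where they do the work, as an engineer would, in place of code of your own. Each camera call takes 0.05 s, during which the arm holds its last target. There are 200 camera calls.

## Working session

There is one attempt and no reset: what is moved stays moved. The work goes in short steps, Python scripts to look and compute and a tool call to move; the robot and the scene stay as the last step left them, time stands still between calls to the robot, and variables do not carry over. Pictures are saved under pics/ and viewed, about 8 in all and at most 12, crops included, and the job is handed in when it is done.

Besides the shell and the picture viewer there is one more tool, called by a JSON object that holds its "fn" and its "kwargs". move_arm: Moves the arm, as the interface text tells. Its arguments: {"type":"object","properties":{"series":{"type":"array"},"claw":{"type":"number"}},"required":["series"]}

```bash
mkdir -p pics; python3 - <<'E'
from cell import *
import cv2,numpy as np
s=read_state();print({k:np.round(v,3).tolist() for k,v in s.items()})
for n in("side","top"):
    cv2.imwrite(f"pics/{n}0.png",get_image(n));m=camera_model(n);print(n,m["fov_y"],m["cx"],m["cy"],np.round(m["pose"],3).tolist())
m=camera_model("wrist");print(m)
E
```

```text
{'clock': 0.0, 'qpos': [-1.318, 0.629, 0.038, 1.518, -0.027, 0.996, -0.02], 'qd': [0.0, 0.001, -0.001, 0.001, -0.002, -0.001, -0.002], 'tau': [0.0, -56.341, 1.226, -19.345, 0.011, 0.01, -0.0], 'eef_pos': [203.48, 616.687, 230.396], 'tool_rot': [-3.14, 0.0, 2.823], 'force': [0.279, -0.405, 0.645], 'torque': [-0.059, -0.006, 0.023], 'width': 85.203}
side 51.08493960790899 311.2413099885102 196.4109849933093 [[0.979, -0.097, 0.18, 378.442], [-0.205, -0.464, 0.862, -872.622], [0.0, -0.881, -0.474, 646.376], [0.0, 0.0, 0.0, 1.0]]
top 51.575121716201394 320.4501134882074 202.6148691695077 [[0.025, -0.981, 0.192, 405.271], [-1.0, -0.027, -0.01, 41.333], [0.015, -0.192, -0.981, 1076.644], [0.0, 0.0, 0.0, 1.0]]
{'fov_y': 65.70646984690485, 'cx': 316.8584765954845, 'cy': 197.60711996137002, 'tool_from_camera': array([[ 1.06610011e-03, -9.53988140e-01, -2.99842446e-01,
         7.63116787e+01],
       [ 9.99998792e-01,  6.77838994e-04,  1.39889619e-03,
        -6.51779311e-01],
       [-1.13128547e-03, -2.99843575e-01,  9.53987710e-01,
        -1.42171483e+02],
       [ 0.00000000e+00,  0.00000000e+00,  0.00000000e+00,
         1.00000000e+00]])}
```

View pics/side0.png

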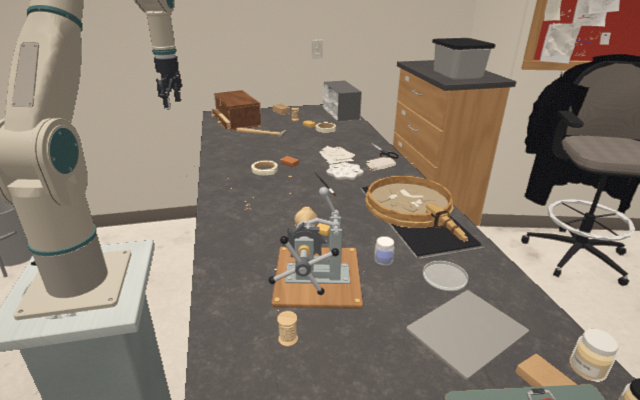

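View pics/top0.png

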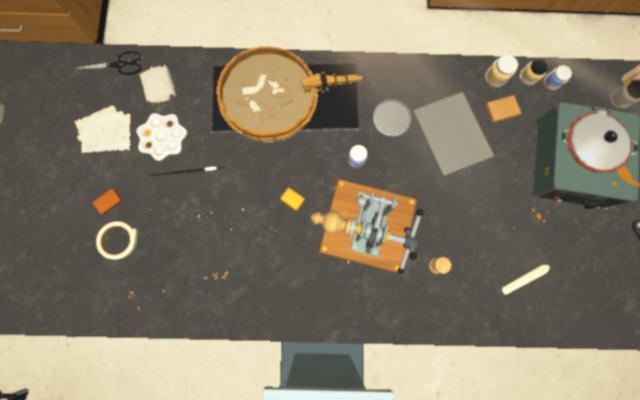

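Side view: jig base around (318,275), ball at about (323,190), spoked handle near (300,265), spool (287,328), jar (384,250). Top view: base about (370,225), jar (358,155), spool (440,265), wax (292,198). Next I measure the base and look closer.

```bash
cat > h.py <<'E'
import cv2,numpy as np
from cell import *
def f(m): return 200/np.tan(np.radians(m["fov_y"])/2)
def onplane(n,u,v,z):
    m=camera_model(n);P=m["pose"];d=P[:3,:3]@np.array([(u-m["cx"])/f(m),(v-m["cy"])/f(m),1]);o=P[:3,3]
    return o+d*(z-o[2])/d[2]
def proj(n,p):
    m=camera_model(n);P=m["pose"];c=P[:3,:3].T@(np.asarray(p,float)-P[:3,3]);return np.round([m["cx"]+f(m)*c[0]/c[2],m["cy"]+f(m)*c[1]/c[2]],1)
E
python3 - <<'E'
from h import *
im=cv2.imread("pics/top0.png");h=cv2.cvtColor(im,cv2.COLOR_BGR2HSV)
m=cv2.inRange(h,(5,90,70),(22,255,255));M=np.zeros_like(m);M[180:275,310:425]=m[180:275,310:425]
c=np.argwhere(M)[:,::-1].astype(float)
c=c[c[:,0]>318]
w=np.array([onplane("top",u,v,14)[:2] for u,v in c],np.float32)
# drop finial sticking out: erode
k=cv2.morphologyEx(M,cv2.MORPH_OPEN,np.ones((5,5)))
c=np.argwhere(k)[:,::-1];w=np.array([onplane("top",u,v,14)[:2] for u,v in c],np.float32)
print(cv2.minAreaRect(w))
a=cv2.resize(im[165:290,290:460],None,fx=4.5,fy=4.5,interpolation=cv2.INTER_CUBIC)
s=cv2.imread("pics/side0.png");b=cv2.resize(s[175:315,255:410],None,fx=4,fy=4,interpolation=cv2.INTER_CUBIC)
cv2.imwrite("pics/a.png",a);cv2.imwrite("pics/b.png",b)
E
```

```text
Traceback (most recent call last):
  File "h.py", line 5, in onplane
    m=camera_model(n);P=m["pose"];d=P[:3,:3]@np.array([(u-m["cx"])/f(m),(v-m["cy"])/f(m),1]);o=P[:3,3]
ValueError: time passes only in moves, steps and waits
```

```bash
sed -i 's/^def f(m)/from functools import lru_cache\ncamera_model=lru_cache(None)(camera_model)\ndef f(m)/' h.py
python3 - <<'E'
from h import *
im=cv2.imread("pics/top0.png");h=cv2.cvtColor(im,cv2.COLOR_BGR2HSV)
m=cv2.inRange(h,(5,90,70),(22,255,255));M=np.zeros_like(m);M[180:275,310:425]=m[180:275,310:425]
k=cv2.morphologyEx(M,cv2.MORPH_OPEN,np.ones((5,5)))
c=np.argwhere(k)[:,::-1];w=np.array([onplane("top",u,v,14)[:2] for u,v in c],np.float32)
r=cv2.minAreaRect(w);print(r,cv2.boxPoints(r))
a=cv2.resize(im[165:290,290:460],None,fx=4.5,fy=4.5,interpolation=cv2.INTER_CUBIC)
s=cv2.imread("pics/side0.png");b=cv2.resize(s[175:315,255:410],None,fx=4,fy=4,interpolation=cv2.INTER_CUBIC)
cv2.imwrite("pics/a.png",a);cv2.imwrite("pics/b.png",b)
E
```

```text
((562.75927734375, -74.55471801757812), (258.8589172363281, 204.24949645996094), 76.6639404296875) [[ 433.53394  -176.93765 ]
 [ 632.27563  -224.0503  ]
 [ 691.9846     27.828217]
 [ 493.24292    74.94086 ]]
```

View pics/a.png

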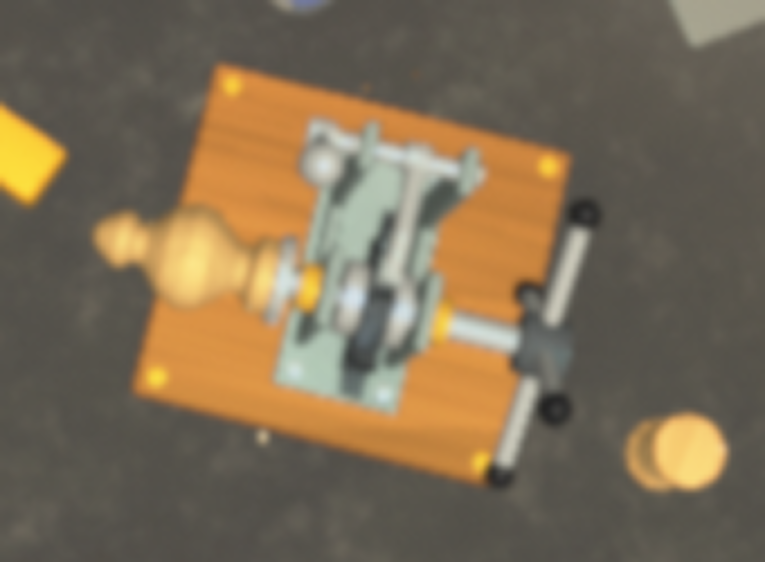

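View pics/b.png

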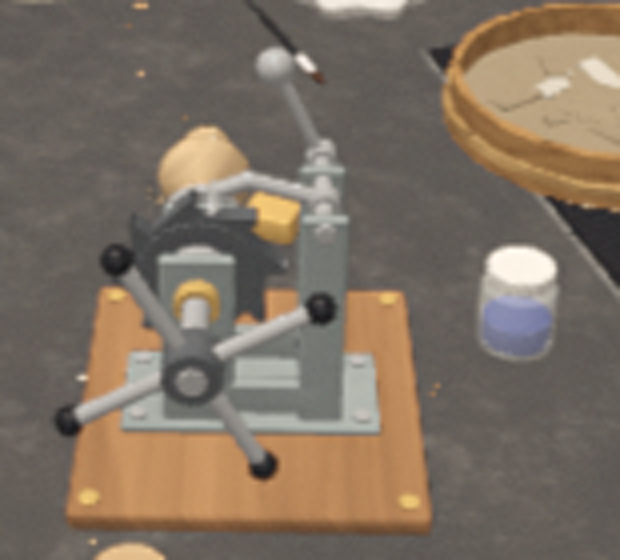

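Top crop: base corners at crop (215,65), (570,152), (490,483), (135,390); ball at (323,163), raised knob at (553,408), the far knob at (585,213). Side crop: ball (275,64), up-knob (117,258), right knob (320,308). The pawl is seated, as its lever leans toward the robot.

```bash
python3 - <<'E'
from h import *
from scipy.optimize import least_squares as LS
ta=lambda x,y:(290+(x+.5)/4.5-.5,165+(y+.5)/4.5-.5)
tb=lambda x,y:(255+(x+.5)/4-.5,175+(y+.5)/4-.5)
def W(p,q):
    c,s=np.cos(p[2]),np.sin(p[2]);return [p[0]+c*q[0]-s*q[1],p[1]+s*q[0]+c*q[1],q[2]]
def knob(w,k): t=w-np.radians(22.5)+k*np.pi/2;return (-20+76*np.sin(t),-90,105+76*np.cos(t))
b=np.radians(-25);ball=(50+65*np.sin(b),50,150+65*np.cos(b))
obs=[("top",ta(215,65),(110,112.5,14)),("top",ta(570,152),(110,-102.5,14)),("top",ta(135,390),(-90,112.5,14)),
("top",ta(323,163),ball),("side",tb(275,64),ball),("top",ta(553,408),0),("side",tb(117,258),0),("top",ta(585,213),1),("side",tb(320,308),1),
("side",tb(68,525),(-90,-102.5,14)),("side",tb(432,525),(110,-102.5,14))]
def r(p): return np.concatenate([proj(n,W(p,knob(p[3],q) if isinstance(q,int) else q))-np.array(o) for n,o,q in obs])
def rr(p):return r(p)
import h
h.np.round=lambda a,*k:np.asarray(a)
s=LS(rr,[550,-90,-.23,-.1],x_scale=[100,100,1,1],diff_step=1e-4);p=s.x
print(p.tolist());print(s.fun.reshape(-1,2))
for q in(ball,knob(p[3],0),(50+65*np.sin(.82),50,150+65*np.cos(.82)),knob(.65,0),(50,0,150)):print(W(p,q))
for n,px,z in(("top",(440,262),58),("top",(358,155),58),("top",(292,198),18)):print(onplane(n,*px,z))
E
```

```text
[545.9626881956738, -99.53213903359325, -0.22644150238199587, -0.12739627675637236]
[[ 0.76127359 -0.10868824]
 [ 1.17044972  0.56779549]
 [-0.27336836  1.15931094]
 [ 0.43862274  1.06776239]
 [ 0.73569271 -0.05510633]
 [ 1.27095757  0.75848352]
 [ 0.58405535 -0.1699534 ]
 [ 0.55773934  0.87962913]
 [ 0.94078248 -0.60288327]
 [-0.26915088 -3.60742561]
 [ 1.13913671 -2.28702972]]
[np.float64(579.1429134310787), np.float64(-55.866762285528395), np.float64(208.91000615738224)]
[np.float64(469.4622530938049), np.float64(-174.26473928906398), np.float64(170.9506563447423)]
[np.float64(652.2230770008235), np.float64(-72.70391207046866), np.float64(194.3443784736949)]
[np.float64(525.1133401612478), np.float64(-187.08635384052906), np.float64(178.49810573444137)]
[np.float64(594.6862624982497), np.float64(-110.75770392723516), 150]
[ 464.59184137 -265.33451175   58.        ]
[731.94205426 -62.24903875  58.        ]
[622.7285724  105.21744975  18.        ]
```

```bash
cat >> h.py <<'E'
from scipy.spatial.transform import Rotation as Ro
P=[546.,-99.5,-.2264]
def W(q,p=P):
    c,s=np.cos(p[2]),np.sin(p[2]);return np.array([p[0]+c*q[0]-s*q[1],p[1]+s*q[0]+c*q[1],q[2]])
def J(w): 
    c,s=np.cos(P[2]),np.sin(P[2]);d=np.array(w)-[P[0],P[1],0];return np.array([c*d[0]+s*d[1],-s*d[0]+c*d[1],d[2]])
def go(*qs):
    s=read_state();R=Ro.from_euler("xyz",s["tool_rot"]).as_matrix()
    print("t",round(s["clock"],2),"jig TCP",J(s["eef_pos"]).round(1),"F",np.asarray(s["force"]).round(1),"turn needed",round(s["tool_rot"][2]-(np.pi+P[2]),3))
    for q in qs: print(q,(R.T@(W(q)-s["eef_pos"])/1000).round(4))
E
python3 - <<'E'
from h import *
go((-20,50,300),(-20,50,204))
E
```

```text
t 0.1 jig TCP [-494.5  621.1  230.5] F [ 0.6 -0.6  0.4] turn needed -0.092
(-20, 50, 300) [-0.5252 -0.525  -0.0686]
(-20, 50, 204) [-0.5252 -0.5248  0.0274]
```

{"fn": "move_arm", "kwargs": {"series": [[[-0.03,-0.03,-0.035],-0.03],[[-0.07,-0.07,-0.069],-0.06],[[-0.11,-0.11,-0.069],-0.092],[[-0.15,-0.15,-0.069],-0.092],[[-0.19,-0.19,-0.069],-0.092]], "claw": 0}}

```text
clock: 0.72
eef_pos: [325.1, 374.9, 299.8]
tool_rot: [-3.14, 0.0, 2.915]
force: [1.5, 0.7, 0.6]
width: 0.3
```

```bash
python3 - <<'E'
from h import *
go((-20,50,300),(-20,50,204))
E
```

```text
t 0.72 jig TCP [-321.8  412.7  299.8] F [1.5 0.7 0.6] turn needed -0.0
(-20, 50, 300) [-0.3019 -0.3626  0.0004]
(-20, 50, 204) [-0.3019 -0.3624  0.0964]
```

{"fn": "move_arm", "kwargs": {"series": [[[-0.038,-0.045,0],0],[[-0.076,-0.09,0],0],[[-0.114,-0.135,0],0],[[-0.152,-0.18,0],0],[[-0.19,-0.225,0],0]]}}

```text
clock: 1.35
eef_pos: [460.0, 111.3, 300.1]
tool_rot: [-3.14, -0.0, 2.915]
force: [1.2, 1.3, -0.2]
width: -0.0
```

{"fn": "move_arm", "kwargs": {"series": [[[-0.035,-0.045,0],0],[[-0.07,-0.09,0],0],[[-0.1,-0.125,0],0],[[-0.112,-0.137,0],0],[[-0.112,-0.137,0],0]]}}

```text
clock: 1.98
eef_pos: [538.3, -47.8, 299.8]
tool_rot: [-3.14, -0.001, 2.913]
force: [0.0, 1.0, -0.6]
width: 0.0
```

```bash
python3 - <<'E'
from h import *
go((-20,50,204))
im=get_image("wrist");cv2.imwrite("pics/w1.png",im)
s=get_image("side");cv2.imwrite("pics/s1.png",cv2.resize(s[140:315,225:425],None,fx=3.2,fy=3.2,interpolation=cv2.INTER_CUBIC))
E
```

```text
t 1.98 jig TCP [-19.1  48.6 299.8] F [ 0.   1.  -0.6] turn needed -0.002
(-20, 50, 204) [0.0008 0.0015 0.0958]
```

View pics/w1.png

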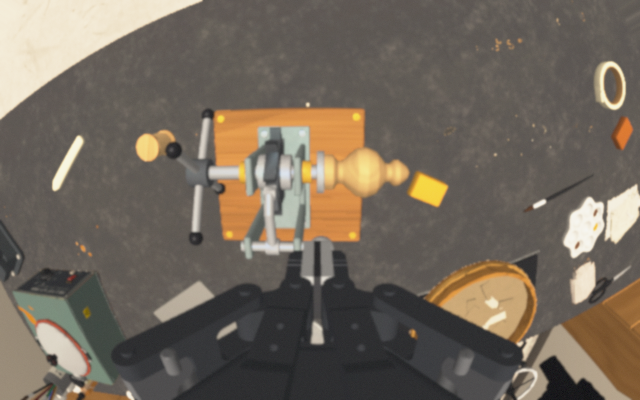

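Wrist view: the jig is square to the tool; the ball (about 322,245) lies in line with the shut fingers (about 318,260), so the lateral alignment holds. Descending behind the ball.

{"fn": "move_arm", "kwargs": {"series": [[[0.002,0.002,0.03],0],[[0.002,0.002,0.06],0],[[0.002,0.002,0.085],0],[[0.002,0.002,0.095],0],[[0.002,0.002,0.095],0]]}}

```text
clock: 2.7
eef_pos: [535.7, -41.9, 204.9]
tool_rot: [-3.141, -0.003, 2.919]
force: [-0.3, -0.4, 0.5]
width: -0.1
```

```bash
python3 - <<'E'
from h import *
go((57,50,204))
s=get_image("side");cv2.imwrite("pics/s2.png",cv2.resize(s[120:315,225:425],None,fx=3,fy=3,interpolation=cv2.INTER_CUBIC))
E
```

```text
t 2.7 jig TCP [-22.9  53.8 204.9] F [-0.3 -0.4  0.5] turn needed 0.004
(57, 50, 204) [-0.0799 -0.0041  0.0007]
```

View pics/s2.png

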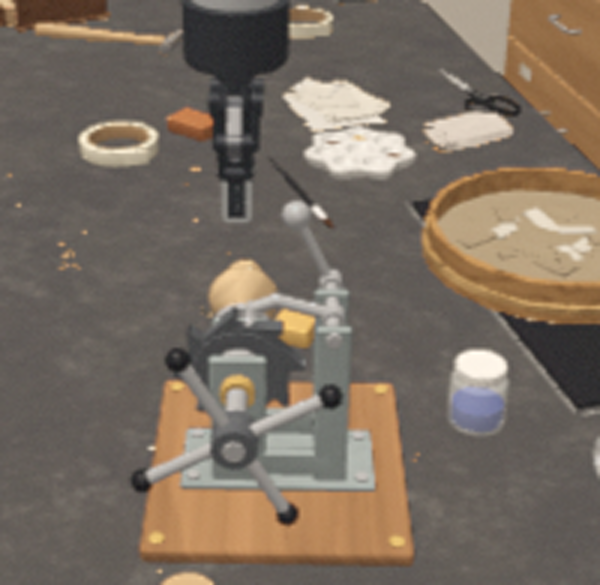

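Side view: fingertip (237,218) stands just robot-side of the ball (295,212), level with it. Push gently toward +x.

{"fn": "move_arm", "kwargs": {"series": [[[-0.012,-0.003,0.001],0],[[-0.022,-0.003,0.001],0],[[-0.03,-0.003,0.001],0],[[-0.038,-0.003,0.001],0],[[-0.046,-0.003,0.001],0]]}}

```text
clock: 3.38
eef_pos: [581.0, -55.6, 204.5]
tool_rot: [-3.141, -0.001, 2.918]
force: [0.8, -0.1, -0.2]
width: -0.2
```

{"fn": "move_arm", "kwargs": {"series": [[[-0.008,0,0],0],[[-0.015,0,0],0],[[-0.022,0,0],0],[[-0.028,0,0],0],[[-0.034,0,0],0]]}}

```text
clock: 4.0
eef_pos: [614.5, -63.2, 204.4]
tool_rot: [-3.141, -0.001, 2.918]
force: [-0.3, -0.2, -0.3]
width: 0.1
```

```bash
python3 - <<'E'
from h import *
go((57,50,204))
s=get_image("side");cv2.imwrite("pics/s3.png",cv2.resize(s[120:315,225:425],None,fx=3,fy=3,interpolation=cv2.INTER_CUBIC))
E
```

```text
t 4.0 jig TCP [ 58.6  50.8 204.4] F [-0.3 -0.2 -0.3] turn needed 0.003
(57, 50, 204) [ 0.0016 -0.0008  0.0004]
```

View pics/s3.png

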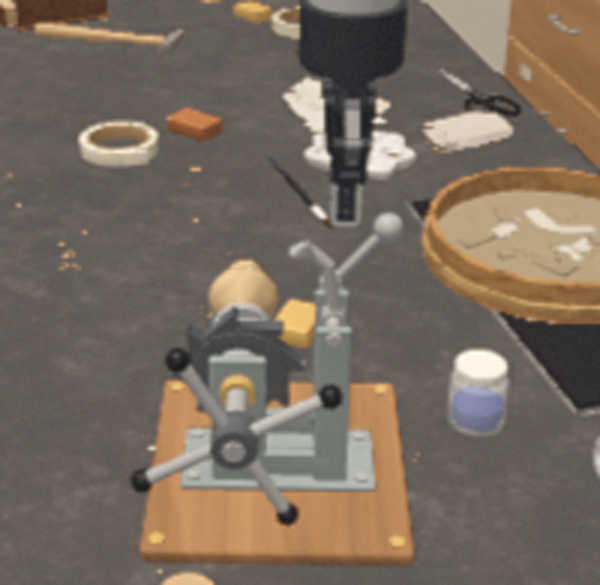

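Side view: lever thrown over (ball at 388,224), pawl nose lifted (300,250), wheel unmoved (knob still at 178,360). Now up and across to the handle.

{"fn": "move_arm", "kwargs": {"series": [[[0.01,0,-0.04],0],[[0.02,0,-0.085],0],[[0.055,-0.03,-0.09],0],[[0.09,-0.07,-0.09],0],[[0.12,-0.11,-0.09],0]]}}

```text
clock: 4.68
eef_pos: [472.5, -144.8, 294.8]
tool_rot: [-3.141, 0.0, 2.919]
force: [1.5, -0.5, -0.1]
width: -0.0
```

{"fn": "move_arm", "kwargs": {"series": [[[0.025,-0.02,0],0],[[0.036,-0.03,0],0],[[0.036,-0.03,0],0]]}}

```text
clock: 5.05
eef_pos: [431.0, -166.2, 295.1]
tool_rot: [-3.142, 0.001, 2.918]
force: [0.0, 0.4, 0.4]
width: -0.0
```

```bash
python3 - <<'E'
from h import *
go((-98,-90,166))
E
```

```text
t 5.05 jig TCP [-97.1 -90.8 295.1] F [0.  0.4 0.4] turn needed 0.003
(-98, -90, 166) [0.0011 0.0008 0.1291]
```

{"fn": "move_arm", "kwargs": {"series": [[[0.001,0.001,0.045],0],[[0.001,0.001,0.09],0],[[0.001,0.001,0.12],0],[[0.001,0.001,0.129],0],[[0.001,0.001,0.129],0]]}}

```text
clock: 5.68
eef_pos: [431.4, -164.6, 166.0]
tool_rot: [3.141, 0.001, 2.919]
force: [0.1, 0.2, -0.2]
width: -0.1
```

```bash
python3 - <<'E'
from h import *
go((-78,-90,166),(-22,-90,166))
E
```

```text
t 5.67 jig TCP [-97.1 -89.1 166. ] F [ 0.1  0.2 -0.2] turn needed 0.004
(-78, -90, 166) [-0.0191 -0.0009  0.    ]
(-22, -90, 166) [-0.0751 -0.0012  0.0001]
```

{"fn": "move_arm", "kwargs": {"series": [[[-0.008,-0.001,0],0],[[-0.016,-0.001,0],0],[[-0.024,-0.001,0],0],[[-0.032,-0.001,0],0],[[-0.04,-0.001,0],0]]}}

```text
clock: 6.3
eef_pos: [470.5, -174.4, 166.1]
tool_rot: [3.141, 0.001, 2.919]
force: [-1.8, 1.1, 1.3]
width: 0.2
```

{"fn": "move_arm", "kwargs": {"series": [[[-0.008,0,0],0],[[-0.016,0,0],0],[[-0.024,0,0],0],[[-0.03,0,0],0],[[-0.031,0,0],0]]}}

```text
clock: 6.92
eef_pos: [501.3, -181.5, 166.0]
tool_rot: [3.142, 0.002, 2.919]
force: [-0.8, 0.2, 0.3]
width: -0.3
```

```bash
python3 - <<'E'
from h import *
go((-22,-90,166))
s=get_image("side");cv2.imwrite("pics/s4.png",cv2.resize(s[170:315,235:385],None,fx=4,fy=4,interpolation=cv2.INTER_CUBIC))
for w in(.45,.5,.55,.6,.65,.7):
  print(w,[(4*(proj("side",W((-20+76*np.sin(w-.3927+k*np.pi/2),-90,105+76*np.cos(w-.3927+k*np.pi/2))))-[235,170])).round().tolist() for k in range(4)])
E
```

```text
t 6.92 jig TCP [-25.2 -89.9 166. ] F [-0.8  0.2  0.3] turn needed 0.004
(-22, -90, 166) [-0.0032 -0.0001 -0.    ]
0.45 [[281.0, 260.0], [419.0, 390.0], [267.0, 494.0], [128.0, 373.0]]
0.5 [[289.0, 261.0], [418.0, 396.0], [260.0, 493.0], [129.0, 367.0]]
0.55 [[296.0, 262.0], [417.0, 402.0], [253.0, 492.0], [129.0, 362.0]]
0.6 [[304.0, 263.0], [416.0, 407.0], [246.0, 491.0], [130.0, 356.0]]
0.65 [[311.0, 264.0], [414.0, 413.0], [240.0, 490.0], [132.0, 350.0]]
0.7 [[318.0, 266.0], [412.0, 418.0], [233.0, 488.0], [133.0, 344.0]]
```

View pics/s4.png

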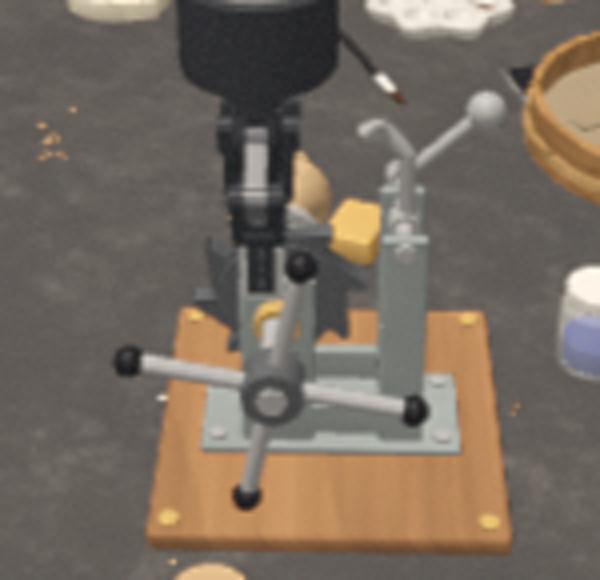

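Side view: upright knob at (301,267), others (414,411), (247,495), (128,361), matching wheel ≈ 0.58–0.60. A further 4 mm brings it to about 0.64.

{"fn": "move_arm", "kwargs": {"series": [[[-0.002,0,0],0],[[-0.004,0,0],0],[[-0.004,0,0],0],[[0.01,0,0],0],[[0.025,0,0],0]]}}

```text
clock: 7.6
eef_pos: [476.4, -175.8, 166.2]
tool_rot: [-3.142, 0.003, 2.919]
force: [-0.2, -0.2, 0.4]
width: 0.1
```

{"fn": "move_arm", "kwargs": {"series": [[[0.01,0,-0.04],0],[[0.01,0,-0.09],0],[[0.01,0,-0.12],0],[[-0.025,0.025,-0.125],0],[[-0.065,0.055,-0.125],0]]}}

```text
clock: 8.22
eef_pos: [552.3, -136.9, 293.2]
tool_rot: [3.141, 0.006, 2.917]
force: [1.0, 0.2, -0.3]
width: -0.3
```

```bash
python3 - <<'E'
from h import *
go((142,50,291),(142,50,188))
E
```

```text
t 8.22 jig TCP [ 14.5 -35.  293.2] F [ 1.   0.2 -0.3] turn needed 0.002
(142, 50, 291) [-0.1276  0.0848  0.003 ]
(142, 50, 188) [-0.1269  0.0848  0.106 ]
```

{"fn": "move_arm", "kwargs": {"series": [[[-0.04,0.026,0],0],[[-0.085,0.055,0],0],[[-0.12,0.08,0],0],[[-0.128,0.085,0],0],[[-0.128,0.085,0],0]]}}

```text
clock: 8.85
eef_pos: [695.4, -82.8, 293.6]
tool_rot: [-3.141, 0.006, 2.917]
force: [-1.4, -0.4, 0.7]
width: 0.2
```

```bash
python3 - <<'E'
from h import *
go((142,50,188))
s=get_image("side");cv2.imwrite("pics/s5.png",cv2.resize(s[120:315,225:425],None,fx=3,fy=3,interpolation=cv2.INTER_CUBIC))
E
```

```text
t 8.85 jig TCP [141.8  49.8 293.6] F [-1.4 -0.4  0.7] turn needed 0.002
(142, 50, 188) [0.0004 0.0002 0.1056]
```

View pics/s5.png

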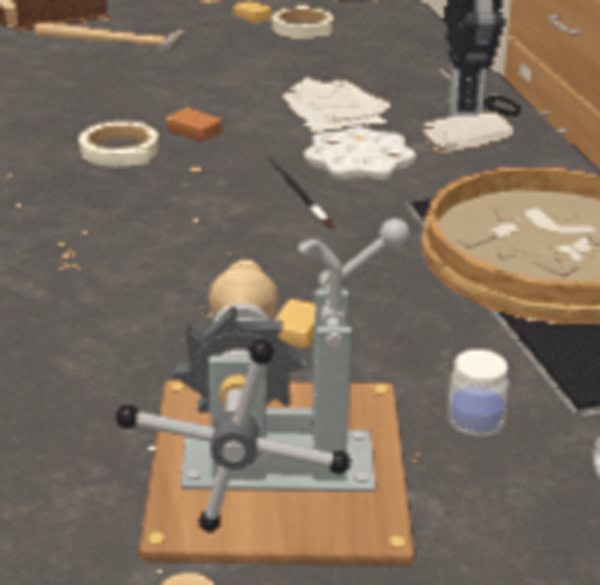

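Side view: knob at (262,350) puts the wheel at ≈ 0.63–0.64, lever still over (394,233). Descend on the far side of the ball and push back.

{"fn": "move_arm", "kwargs": {"series": [[[0,0,0.04],0],[[0,0,0.075],0],[[0,0,0.1],0],[[0,0,0.106],0],[[0,0,0.106],0]]}}

```text
clock: 9.52
eef_pos: [695.1, -84.7, 189.0]
tool_rot: [-3.141, 0.006, 2.915]
force: [-0.2, -0.5, 0.4]
width: 0.0
```

{"fn": "move_arm", "kwargs": {"series": [[[0.012,0,0],0],[[0.022,0,0],0],[[0.03,0,0],0],[[0.038,0,0],0],[[0.046,0,0],0]]}}

```text
clock: 10.15
eef_pos: [663.2, -77.2, 197.3]
tool_rot: [3.141, 0.039, 2.914]
force: [4.4, -1.4, 4.2]
width: 0.2
```

{"fn": "move_arm", "kwargs": {"series": [[[0.008,0,0],0],[[0.016,0,0],0],[[0.022,0,0],0],[[0.028,0,0],0],[[0.034,0,0],0]]}}

```text
clock: 10.78
eef_pos: [629.2, -69.3, 195.4]
tool_rot: [3.141, 0.037, 2.914]
force: [-0.7, -0.3, -0.3]
width: -0.0
```

```bash
python3 - <<'E'
from h import *
go((142,50,188))
s=get_image("side");cv2.imwrite("pics/s6.png",cv2.resize(s[120:315,225:425],None,fx=3,fy=3,interpolation=cv2.INTER_CUBIC))
E
```

```text
t 10.78 jig TCP [ 74.3  48.1 195.4] F [-0.7 -0.3 -0.3] turn needed -0.001
(142, 50, 188) [-0.0673  0.002   0.0099]
```

View pics/s6.png

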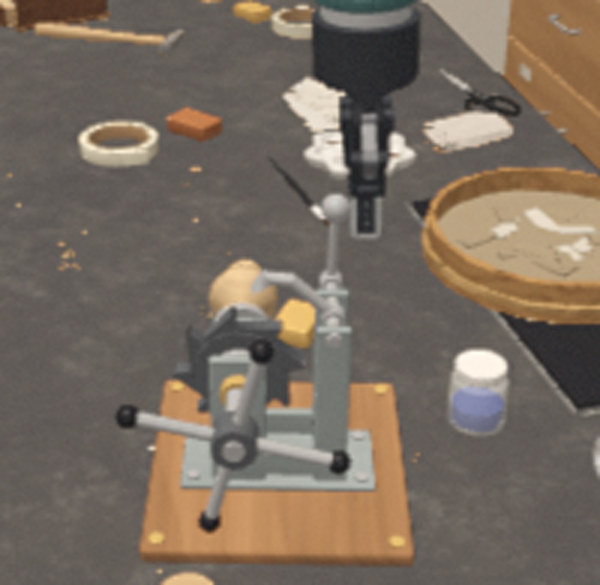

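Side view: the ball (335,207) stands upright, near balance; wheel unmoved. A little farther.

{"fn": "move_arm", "kwargs": {"series": [[[0.006,0,0],0],[[0.011,0,0],0],[[0.016,0,0],0],[[0.016,0,0],0],[[0.016,0,0],0]]}}

```text
clock: 11.45
eef_pos: [613.1, -65.6, 195.0]
tool_rot: [3.141, 0.037, 2.914]
force: [-1.0, -1.2, -0.1]
width: 0.0
```

{"fn": "move_arm", "kwargs": {"series": [[[-0.015,0,0],0],[[-0.025,0,-0.03],0],[[-0.025,0,-0.07],0],[[-0.025,0,-0.1],0],[[-0.025,0,-0.1],0]]}}

```text
clock: 12.08
eef_pos: [635.6, -70.9, 298.7]
tool_rot: [3.14, 0.043, 2.914]
force: [1.1, 0.6, 0.7]
width: -0.1
```

```bash
python3 - <<'E'
from h import *
go()
s=get_image("side");cv2.imwrite("pics/s7.png",cv2.resize(s[120:315,225:425],None,fx=3,fy=3,interpolation=cv2.INTER_CUBIC))
b=np.radians(-25)
for a in(0,.03,.15):print("ball",a,(3*(proj("side",W((50+65*np.sin(a+b),50,150+65*np.cos(a+b))))-[225,120])).round())
E
```

```text
t 12.07 jig TCP [ 80.9  48.  298.7] F [1.1 0.6 0.7] turn needed -0.001
ball 0 [297. 212.]
ball 0.03 [300. 211.]
ball 0.15 [310. 208.]
```

View pics/s7.png

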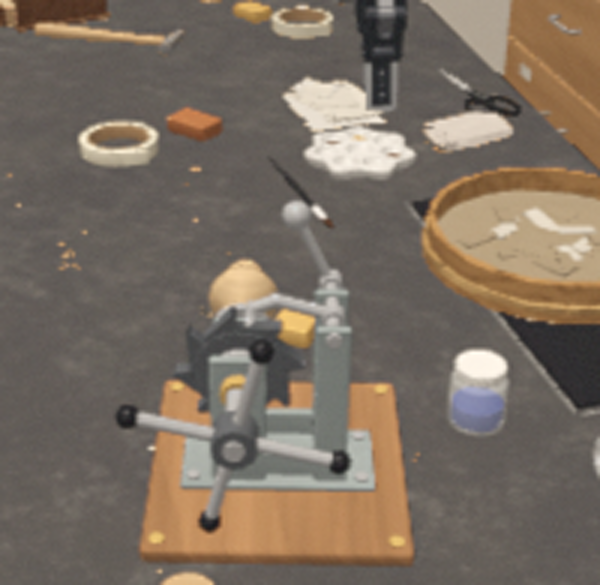

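The ball is back at (295,213), the same as its starting seated position (295,212), and the wheel is unmoved (262,350). The robot is clear, so I'm handing in.

```bash
python3 -c "
from cell import *
print(finish_job())"
```

```text
the job is handed in; nothing more can be done
None
```

The jig is turned back one notch, the pawl is seated in the next gap, and the job is handed in at about 12 s of the 56 s allowed. I tipped the lever over with the shut fingers and it stayed up. I then pushed the upper spoke back from about -0.13 to about 0.64 rad and tipped the lever back so the pawl dropped.

**Last checks:**
- **Pawl:** in the final side view the lever ball is within a pixel of its starting seated position, where 0.15 rad (nose on a tooth) would have shown about 15 crop pixels away.
- **Wheel:** it held at about 0.64 rad, inside the 0.45 to 0.77 window.
- **Force:** the wrist force read at the end of each move never exceeded about 6 N.
- **Bystanders:** I never moved near the spool, wax block or jar. The jar is unmoved in the final view; the spool is only partly in that crop and the wax block is hidden, so I did not recheck those two.
- **End state:** the fingers are clear, at about 300 mm height.

**One oddity:** while pushing the lever back, the tool tilted about 2° and rose about 8 mm, with about 6 N on the wrist. I did not find the cause, and it did no harm that I could see.

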